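# Swing the stall mirror over to face the customers

### The arm

A 6-joint arm with a two-finger parallel gripper is mounted at the origin on a cart in front of the work surface, level with it; the furniture and walls round the work are solid. World frame = base frame: x ahead of the robot, y to its left, z up, the work surface at z = 0. Lengths are in m, angles in rad, forces in N, time in s.
With the tool pointing down it reaches from about 0.35 to 0.875 m from the base axis. Payload 4.2 kg.
Tool frame: the origin (TCP) lies on the centre line of the jaws, within the pads' length; the fingertips stand 8 mm ahead of it and the grasp point (between the pads) lies 11 mm behind it; z points along the fingers, y is the line along which they close (so a half turn about z gives the same grasp; the last joint's range is limited). The gripper opens to 87 mm and grips with 3 to 60 N. Pads are 19 mm wide; open, the fingers measure 117 mm over their backs; the gripper's body (75 mm by 190 mm) begins 51 mm behind the grasp point.
Start: joints at [-0.845, 0.385, 0.008, 0, -1.194, -0.259], TCP at [0.281, -0.558, 0.231] pointing down, gripper open.
Joint ranges: [-3.14, 3.14], [-1.21, 2.06], [-1.07, 1.41], [-3.16, 2.05], [-2.99, -0.16], [-3.1, 3.1]. Speed limits (rad/s): [2.79, 2.79, 3.14, 3.14, 3.14, 3.14].

### API

Orientations are given as a unit quaternion [x, y, z, w].
In Python, from workcell import env gives the robot as it stands.
- The arm moves only by the shell command python3 shift.py FILE [OPENING], which reads ROWS from the file FILE. ROWS is one flat JSON list of numbers that holds 1 to 8 rows one after another, with no inner brackets; each row has 4 numbers: dx, dy, dz in m, then a turn about the tool's z in rad; each row shifts and turns the commanded pose from where the row before left it, along the tool's axes as they then stand; what a row does not reach is not made up. A row lasts 1/10 s, in which the tool goes at most 0.05 m and 0.15 rad, less where a joint would pass 70% of its speed; a pose out of reach is approached as far as the arm can. OPENING is the finger opening in m, set as the command begins (- or left out keeps the last). The fingers move at their own pace and stop on an object; the grip force is fixed at half the most. Time passes only in rows, so rows that do not move let the fingers close. It prints the time, the measured TCP pose, the force, the opening and the grip force at its end. Input that does not fit is refused with a message, and nothing moves.
- env.state(): the state, without advancing time (a new reading comes with each control period).
- env.grab_frame(name): name is "side" or "top"; returns the picture (420x560x3 uint8, red, green, blue); there is no depth.
- env.camera_info(name): a dict with "mtx" (3x3 intrinsics, pixels), "k1" (the pictures are not rectified: a ray, as slopes to the right and down, at radius r is drawn at 1 + k1 r^2 times it, then the intrinsics apply), "rvec" (rotation vector, rad) and "tvec" (3), from world to camera coordinates, as OpenCV has them. Camera axes: x right, y down, z forward; pixel columns grow to the right and rows downward; lengths in m; the calibration is good to about 2 mm. A picture is of the moment at which its call begins. camera_info takes no time and is no camera call.
- env.hand_in(): hands the job in; it is judged then, once.
The state is a dict: "time": time; "joint_positions": joint angles; "joint_velocities": joint speeds; "tau": joint torques, N m; "tool_pos": TCP position; "tcp_rot": TCP orientation; "contact_force": force on the tool from outside, world axes, zero at the start; "wrist_torque": the same for the moment, N m; "opening": finger opening in m; "finger_force": force on a finger pad.
Only numpy, scipy, OpenCV 4.12 (cv2) and the standard library are available. Lean on these libraries where they do the work, as an engineer would, in place of code of your own. Each camera call takes 0.05 s, during which the arm holds its last target. There are 200 camera calls.

### The job

The stall is opening and the little swing mirror on the table still stands with its wooden back to the customers' side, where the robot is. Turn it right over in its stand, pushing only, until the glass faces the robot's side and the mirror leans back about 15 degrees for a standing customer. Push gently and only on the wood so that the glass stays free of finger marks, do not lift the mirror, leave its stand where it is and do not disturb the things around it.

Things in the scene. Friction and masses are not known exactly. Their poses are not given: they have to be found in the camera images.
- mirror_stand: wooden stand of the swing mirror, loose, about 0.9 kg with the mirror: plank foot 120 (x) x 192 (y) x 16 mm, posts at y = -80 and +80 (24 x 16 mm, round tops 135 mm above the table) with the axle between them along y, 120 mm above the origin. Origin: centre of the foot's underside. Its -x axis points to the customers' side (the robot), z up
- mirror (a joint): angle of the mirror about the stand's +y axis, rad; growing, its top edge goes away from the robot. 0: upright, plywood back to the robot (starts within 0.45 of it); pi or -pi: upright, glass to the robot; pi + a or -pi + a: glass to the robot, leaning back by a. Turns from -3.8 to 3.8 between the posts; friction (0.05 N m) holds it wherever it is left
- mirror_middle (a point): middle of the framed mirror, on the axle; turns with it: x is where the glass looks, y along the axle, z to the edge that is on top at the start. Framed mirror 130 wide (y), 160 tall (z), 16 mm thick (8 either side of this point): flat plywood back on -x; on +x a darker wooden border 20 mm wide all round the sunken glass
- glass: the mirror glass, 90 (y) x 120 mm (z), inside the 20 mm wooden border, facing its own +x, its face 4 mm behind the face of the border and 4 mm in front of the mirror's mid-plane. Origin and axes as mirror_middle. Not to be touched
- earring_card: bystander: a large earring card on an easel, 26 x 70 x 80 mm tall, standing to the right of the mirror; origin at the centre of its underside
- rubber_stamp: bystander: a wooden rubber stamp with a turned knob, 32 x 48 x 67 mm tall, standing to the left of the mirror; origin at the centre of its underside
- tape_roll: bystander: a roll of paper tape lying flat, 52 mm across and 18 mm high, near the left front of the mirror; origin at the centre of its underside
- card_reader: bystander: a pocket card reader lying flat, 115 x 66 x 22 mm, further to the left of the mirror; origin at the centre of its underside

How it is judged:
By the outcome, as a careful person would: the job done as asked, in the order asked, and still so for the second after the job is handed in, with the robot touching nothing.
It also fails if it takes over 61 s, if anything falls off the work surface, if the arm or the gripper's body presses on something with over 40 N, if the wrist force passes 120 N, or if a joint passes its speed limit or range.

## Working session

There is one attempt and no reset: what is moved stays moved. The work goes in short steps, Python scripts to look and compute and a shell command to move; the robot and the scene stay as the last step left them, time stands still between calls to the robot, and variables do not carry over. Pictures are saved under pics/ and viewed, at most 10 in all, crops included, and the job is handed in when it is done.

```bash
ls; mkdir -p pics
python3 - <<'E'
from workcell import env
import cv2
for n in("side","top"):
    cv2.imwrite(f"pics/{n}0.png",cv2.cvtColor(env.grab_frame(n),cv2.COLOR_RGB2BGR))
    print(n,env.camera_info(n))
print(env.state())
E
```

```text
pics
shift.py
workcell.py
side {'mtx': array([[411.19264479,   0.        , 272.6800409 ],
       [  0.        , 411.19264479, 215.16579968],
       [  0.        ,   0.        ,   1.        ]]), 'k1': -0.03195604252906113, 'rvec': array([ 0.47923147, -2.58783985,  1.36008278]), 'tvec': array([0.49006946, 0.15421854, 0.84835527])}
top {'mtx': array([[441.23591582,   0.        , 280.41346073],
       [  0.        , 441.23591582, 207.87865464],
       [  0.        ,   0.        ,   1.        ]]), 'k1': 0.02884565394863406, 'rvec': array([ 2.19584822, -2.15902271,  0.16560844]), 'tvec': array([0.04977555, 0.50068663, 0.94657567])}
{'time': 0.1, 'joint_positions': array([-8.45403074e-01,  3.85494095e-01,  6.77360198e-03, -4.24685871e-04,
       -1.19398323e+00, -2.58614833e-01]), 'joint_velocities': array([-0.00015601, -0.00229073,  0.00501835,  0.00116975, -0.00015646,
        0.00065332]), 'tau': array([-8.90964984e-04, -3.91687918e+01,  1.87934089e+01,  4.23188388e+00,
        1.34612177e-02, -7.98844280e-05]), 'tool_pos': array([ 0.28105095, -0.55767064,  0.22956613]), 'tcp_rot': array([-2.31199859e-01,  9.72905790e-01,  9.33815024e-04, -2.76560480e-04]), 'contact_force': array([-0.11775097,  0.34524949, -0.99853065]), 'wrist_torque': array([ 0.01925444, -0.01596292,  0.02547085]), 'finger_force': 0.0, 'opening': 0.08729853651826686}
```

View pics/side0.png

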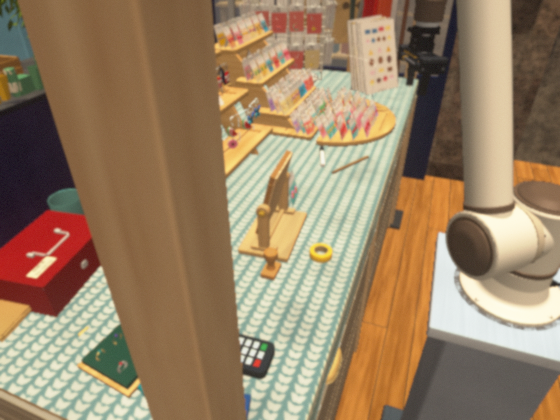

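View pics/top0.png

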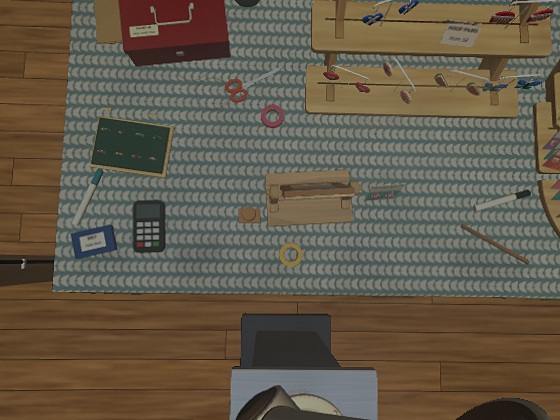

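The side view shows the mirror edge-on at about (280,200), with the stamp at (270,262) and the tape at (320,252). In the top view the stand foot spans about (267,172)–(352,226). The stamp is at (249,214), the card at (385,194) and the tape at (291,254). I'll enlarge both.

```bash
cat > h.py <<'E'
import numpy as np, cv2
from workcell import env
from scipy.spatial.transform import Rotation as R
def cam(n):
    c=env.camera_info(n); return c['mtx'],c['k1'],cv2.Rodrigues(c['rvec'])[0],np.array(c['tvec']),c['rvec']
def proj(n,P):
    K,k,Rm,t,rv=cam(n); return cv2.projectPoints(np.array(P,float).reshape(-1,3),rv,t,K,np.array([k,0,0,0.]))[0].reshape(-1,2)
def ray(n,uv):
    K,k,Rm,t,_=cam(n); p=cv2.undistortPoints(np.array([[uv]],float),K,np.array([k,0,0,0.])).ravel()
    return -Rm.T@t, Rm.T@np.array([p[0],p[1],1])
def at(n,uv,z):
    o,d=ray(n,uv); return o+d*(z-o[2])/d[2]
def snap(n,name,box=None,s=4):
    im=cv2.cvtColor(env.grab_frame(n),cv2.COLOR_RGB2BGR)
    if box: x0,y0,x1,y1=box; im=cv2.resize(im[y0:y1,x0:x1],None,fx=s,fy=s,interpolation=cv2.INTER_CUBIC)
    cv2.imwrite(f"pics/{name}.png",im)
E
python3 - <<'E'
from h import *
snap("top","topc",(230,150,430,280),4)
snap("side","sidec",(225,140,345,285),4)
for n in("side","top"): print(n,ray(n,(280,210))[0])
E
```

```text
side [0.23039843 0.74630936 0.61122582]
top [0.38594385 0.09146413 0.9959176 ]
```

View pics/topc.png

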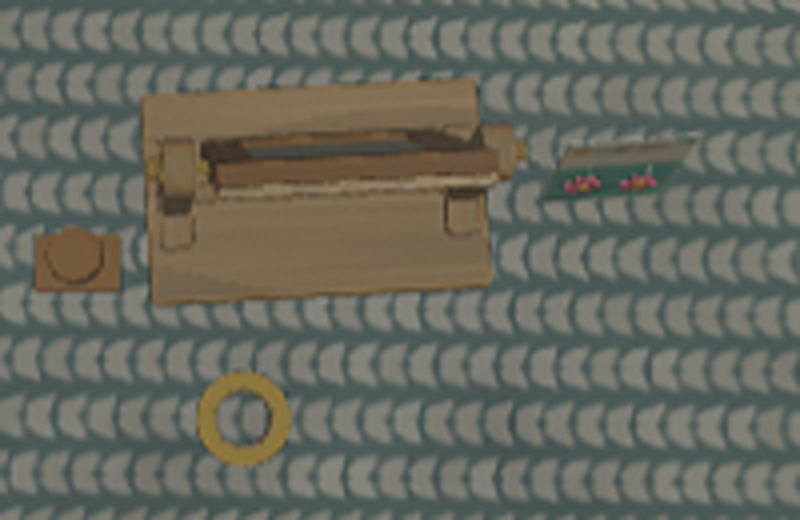

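View pics/sidec.png

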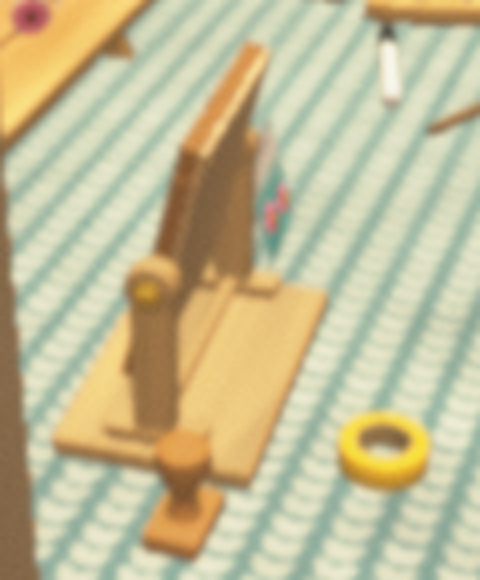

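Run:
```python
from h import *
from scipy.optimize import least_squares
T=lambda u,v:(230+(u+.5)/4-.5,150+(v+.5)/4-.5)
S=lambda u,v:(225+(u+.5)/4-.5,140+(v+.5)/4-.5)
c=np.array([at("top",T(*p),.016)[:2] for p in[(143,97),(474,78),(492,285),(154,303)]])
m=c.mean(0); print("corners",c.round(4).tolist(),"centre",m)
# foot corners order: (+x,+y),(+x,-y),(-x,-y),(-x,+y)
loc=np.array([[.06,.096],[.06,-.096],[-.06,-.096],[-.06,.096]])
cs=np.array([at("side",S(*p),.016)[:2] for p in[(328,293),(248,482),(57,447)]]); print("side",cs.round(4).tolist())
def pl(q,L):
    L=np.array(L,float); x,y,a=q; return np.c_[x+np.cos(a)*L[:,0]-np.sin(a)*L[:,1], y+np.sin(a)*L[:,0]+np.cos(a)*L[:,1]]
q=least_squares(lambda q:np.r_[(pl(q,loc)-c).ravel(),(pl(q,loc[[2,3,0]])-cs).ravel()],[m[0],m[1],0]); print("stand",q.x,q.fun.round(4))
q=q.x
def mp(th,L):
    L=np.array(L,float); c,s=np.cos(th),np.sin(th)
    x=c*L[:,0]+s*L[:,2]; z=-s*L[:,0]+c*L[:,2]+.12
    return np.c_[pl(q,np.c_[x,L[:,1]]),z]
for th in np.arange(-.45,.1,.05):
    print(round(th,2),((proj("top",mp(th,[[-.008,.065,.08],[-.008,-.065,.08],[.008,.065,.08],[.008,-.065,.08]]))-[230,150])*4).round(0).tolist(),((proj("side",mp(th,[[-.008,.065,.08],[-.008,-.065,.08],[.008,.065,.08]]))-[225,140])*4).round(0).tolist())
print("stamp",at("top",T(78,258),.02),"tape",at("top",T(244,418),.018),at("side",S(384,435),.018),"card low",at("top",T(595,198),.0), at("top",T(545,198),.08),at("top",T(695,140),.08))
print("post top", ((proj("top",np.c_[pl(q,[[0,.08],[0,-.08]]),[.135,.135]])-[230,150])*4).tolist())
```

```text
corners [[0.5778, 0.0929], [0.5928, -0.0947], [0.475, -0.1045], [0.4615, 0.0846]] centre [ 0.52675121 -0.00545776]
side [[0.471, -0.1008], [0.4568, 0.0922], [0.5684, 0.102]]
stand [ 0.52441504 -0.00271769  0.08358915] [-0.0016  0.0051 -0.0005  0.0014 -0.0023  0.0012 -0.0049  0.0034  0.0017
 -0.0026 -0.0002 -0.0043  0.0078 -0.004 ]
-0.45 [[213.0, 240.0], [492.0, 222.0], [211.0, 207.0], [493.0, 189.0]] [[235.0, 174.0], [294.0, 64.0], [208.0, 158.0]]
-0.4 [[212.0, 232.0], [493.0, 214.0], [211.0, 198.0], [492.0, 180.0]] [[228.0, 169.0], [288.0, 60.0], [201.0, 155.0]]
-0.35 [[212.0, 224.0], [493.0, 206.0], [210.0, 190.0], [492.0, 172.0]] [[222.0, 165.0], [282.0, 57.0], [193.0, 152.0]]
-0.3 [[212.0, 215.0], [493.0, 197.0], [210.0, 181.0], [492.0, 163.0]] [[215.0, 162.0], [276.0, 53.0], [186.0, 149.0]]
-0.25 [[211.0, 207.0], [493.0, 189.0], [209.0, 172.0], [491.0, 154.0]] [[208.0, 158.0], [270.0, 50.0], [179.0, 147.0]]
-0.2 [[211.0, 198.0], [492.0, 180.0], [209.0, 163.0], [491.0, 146.0]] [[200.0, 155.0], [263.0, 47.0], [171.0, 145.0]]
-0.15 [[210.0, 190.0], [492.0, 172.0], [208.0, 155.0], [
[... 166 characters left out ...]
156.0, 143.0]]
-0.05 [[209.0, 172.0], [491.0, 154.0], [207.0, 137.0], [489.0, 120.0]] [[178.0, 147.0], [244.0, 41.0], [149.0, 142.0]]
-0.0 [[209.0, 163.0], [491.0, 146.0], [206.0, 129.0], [488.0, 111.0]] [[171.0, 145.0], [237.0, 39.0], [141.0, 141.0]]
0.05 [[208.0, 154.0], [490.0, 137.0], [206.0, 120.0], [487.0, 103.0]] [[163.0, 144.0], [230.0, 38.0], [134.0, 141.0]]
stamp [0.48547563 0.12719418 0.02      ] tape [0.39866438 0.03381349 0.018     ] [0.39724725 0.02866677 0.018     ] card low [ 0.52760156 -0.1673214   0.        ] [ 0.51570491 -0.12001765  0.08      ] [ 0.54830765 -0.20017749  0.08      ]
post top [[171.96687574830548, 169.48623222769152], [493.331936409837, 149.28981313995598]]
```

The mirror leans about −0.2 rad, towards the robot. I'll turn it in the + direction in three steps, working on the wood only:
1. Push the top of the plywood away from the robot.
2. Press the far side down from above.
3. Push the risen edge back, touching only its border.

The tool stays vertical throughout, with the fingers closed.

```bash
cat >> h.py <<'E'
SX,SY,SA=0.5245,-0.004,0.080
def rel():
    s=env.state(); Rm=R.from_quat(s['tcp_rot']).as_matrix(); d=s['tool_pos']-[SX,SY,0]
    c,si=np.cos(SA),np.sin(SA)
    return s,Rm,np.array([c*d[0]+si*d[1],-si*d[0]+c*d[1],d[2]])
def to(lx,ly,z):
    "displacement in tool axes to stand-frame point (TCP)"
    s,Rm,p=rel(); c,si=np.cos(SA),np.sin(SA)
    w=np.array([SX+c*lx-si*ly,SY+si*lx+c*ly,z]); print("now(stand)",p.round(4),"toolshift",(Rm.T@(w-s['tool_pos'])).round(4),"F",s['contact_force'].round(2),"t",s['time'])
    yaw=np.arctan2(-Rm[1,0],-Rm[0,0]); print("turn needed about tool z",round(yaw-SA,4))
E
python3 -c "
from h import *
print('shelf',at('top',(400,117),0),at('top',(320,75),0.05),'rack',at('side',(362,95),0),at('side',(352,20),.2))"
echo '[0,0,-0.02,0.13,0,0,-0.02,0.13,0,0,-0.02,0.128,0,0,0,0]' > path.dat && python3 shift.py path.dat 0.0
python3 -c "
from h import *
to(-0.09,0,0.27)"
echo '[-0.02,0.035,0,0,-0.02,0.035,0,0,-0.02,0.035,0,0,-0.02,0.035,0,0,-0.015,0.035,0,0,-0.01,0.035,0,0,-0.01,0.035,0,0,-0.01,0.035,0,0]' > path.dat && python3 shift.py path.dat
echo '[-0.01,0.035,0,0,-0.01,0.035,0,0,-0.01,0.035,0,0,-0.01,0.035,0,0,-0.01,0.035,0,0,-0.01,0.035,0,0,-0.01,0.035,0,0,0,0,0,0]' > path.dat && python3 shift.py path.dat
python3 -c "
from h import *
to(-0.075,0,0.168); print(env.state()['joint_positions'].round(2))"
```

```text
time: 1.4
tool_pos: [0.3835, -0.2674, 0.2894]
tcp_rot: [-0.04, 0.999, 0.0, -0.001]
contact_force: [0.9, -0.2, 0.7]
opening: 0.0026
finger_force: 0.0
time: 2.2
tool_pos: [0.4345, -0.0165, 0.2895]
tcp_rot: [-0.043, 0.999, 0.0, -0.001]
contact_force: [0.2, -1.2, -0.7]
opening: 0.0005
finger_force: 0.0
now(stand) [-0.0907 -0.0052  0.2895] toolshift [-0.0158  0.0051  0.1215] F [ 0.22 -1.18 -0.69] t 2.2
turn needed about tool z 0.0056
[ 0.34  0.01 -0.32 -0.   -1.24 -1.82]
```

```bash
echo '[0,0.005,0.03,0,0,0,0.03,0,0,0,0.03,0,0,0,0.03,0,0,0,0.002,0,-0.01,0,0,0,-0.01,0,0,0,0,0,0,0]' > path.dat && python3 shift.py path.dat
echo '[-0.01,0,0,0,-0.01,0,0,0,-0.01,0,0,0,-0.01,0,0,0,-0.008,0,0,0,-0.008,0,0,0,-0.008,0,0,0,0,0,0,0]' > path.dat && python3 shift.py path.dat
python3 -c "
from h import *
to(0.04,0,0.168)"
```

```text
time: 3.0
tool_pos: [0.4568, -0.0124, 0.1701]
tcp_rot: [-0.04, 0.999, 0.0, 0.002]
contact_force: [0.0, -0.0, 0.4]
opening: 0.0002
finger_force: 0.0
time: 3.8
tool_pos: [0.519, -0.0076, 0.1684]
tcp_rot: [-0.039, 0.999, 0.0, 0.0]
contact_force: [-0.3, -1.2, -0.7]
opening: 0.0003
finger_force: 0.0
now(stand) [-0.0058 -0.0031  0.1684] toolshift [-0.0458  0.0032  0.0005] F [-0.27 -1.21 -0.75] t 3.8
turn needed about tool z -0.0011
```

```bash
echo '[-0.008,0,0,0,-0.008,0,0,0,-0.008,0,0,0,-0.008,0,0,0,-0.008,0,0,0,-0.006,0,0,0,0,0,0,0]' > path.dat && python3 shift.py path.dat
python3 - <<'E'
from h import *
to(0.048,0,0.135)
snap("side","side1",(225,120,365,245),4)
E
```

```text
time: 4.5
tool_pos: [0.5648, -0.004, 0.1685]
tcp_rot: [-0.039, 0.999, 0.0, 0.001]
contact_force: [-0.8, -0.2, -0.2]
opening: 0.0004
finger_force: 0.0
now(stand) [ 0.0402 -0.0032  0.1685] toolshift [-0.0077  0.0032  0.0335] F [-0.77 -0.16 -0.17] t 4.5
turn needed about tool z -0.0012
```

View pics/side1.png

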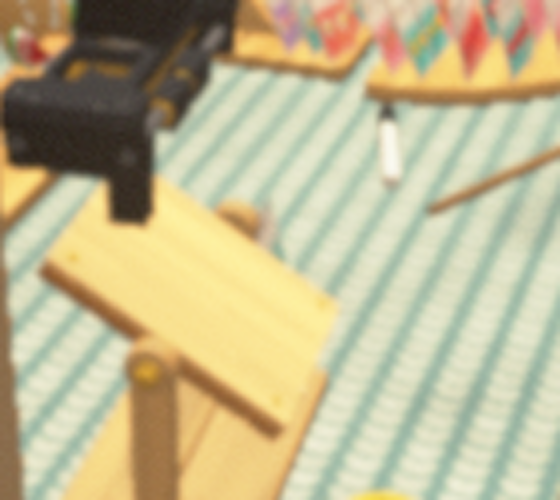

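The crop shows the mirror tipped back about 1 rad with the plywood up and the fingertips near its far edge, at about (130,215). Next I press down.

```bash
echo '[-0.004,0.003,0.008,0,-0.004,0,0.008,0,0,0,0.008,0,0,0,0.008,0,0,0,0.008,0,0,0,0.008,0,0,0,0.008,0,0,0,0,0]' > path.dat && python3 shift.py path.dat
echo '[0,0,0.007,0,0,0,0.007,0,0,0,0.006,0,0,0,0,0]' > path.dat && python3 shift.py path.dat
python3 - <<'E'
from h import *
to(0.048,0,0.092)
E
```

```text
time: 5.35
tool_pos: [0.5699, -0.0008, 0.1108]
tcp_rot: [-0.039, 0.999, -0.0, -0.002]
contact_force: [-0.1, 0.3, 0.1]
opening: 0.0008
finger_force: 0.0
time: 5.75
tool_pos: [0.5706, -0.0007, 0.0914]
tcp_rot: [-0.039, 0.999, -0.0, -0.001]
contact_force: [0.8, -0.5, 0.8]
opening: 0.0007
finger_force: 0.0
now(stand) [ 0.0463 -0.0004  0.0914] toolshift [-0.0017  0.0004 -0.0006] F [ 0.79 -0.46  0.8 ] t 5.75
turn needed about tool z -0.0015
```

```bash
echo '[-0.003,0,-0.02,0,0,0,-0.04,0,0,0,-0.04,0,0,0,-0.04,0,0,0,-0.035,0,0,0,0,0]' > path.dat && python3 shift.py path.dat
echo '[0.035,0,0,0,0.035,0,0,0,0.035,0,0,0,0.035,0,0,0,0.02,0,0,0,0,0,0,0]' > path.dat && python3 shift.py path.dat
python3 - <<'E'
from h import *
to(-0.10,0,0.168)
snap("side","side2",(225,120,365,245),4)
E
```

```text
time: 6.35
tool_pos: [0.5767, -0.0002, 0.2737]
tcp_rot: [-0.04, 0.999, 0.0, 0.006]
contact_force: [-0.5, 0.1, 0.2]
opening: 0.0001
finger_force: 0.0
time: 6.95
tool_pos: [0.412, -0.0134, 0.2674]
tcp_rot: [-0.04, 0.999, 0.0, -0.0]
contact_force: [-0.0, -0.6, 0.4]
opening: 0.0003
finger_force: 0.0
now(stand) [-0.1129 -0.0004  0.2674] toolshift [-0.0129  0.0003  0.0993] F [-0.02 -0.62  0.45] t 6.95
turn needed about tool z -0.0009
```

View pics/side2.png

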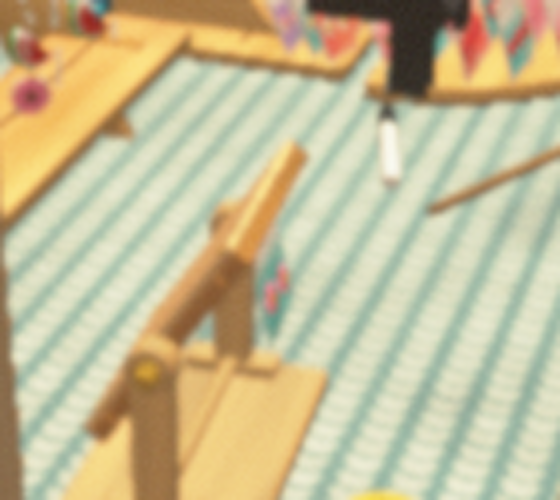

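The mirror now leans forward about 0.6 rad, its upper edge at crop (300,150), and the stand hasn't moved. I go down in front of that edge and push its corner back.

```bash
echo '[0,0,0.03,0,0,0,0.03,0,0,0,0.03,0,0,0,0.008,0,-0.015,0,0,0,-0.01,0,0,0,0,0,0,0]' > path.dat && python3 shift.py path.dat
echo '[-0.008,0,0,0,-0.008,0,0,0,-0.008,0,0,0,-0.008,0,0,0,-0.008,0,0,0,-0.006,0,0,0,0,0,0,0]' > path.dat && python3 shift.py path.dat
echo '[0.015,0,0,0,0,0,-0.015,0,0,0,-0.015,0,0,0,0,0]' > path.dat && python3 shift.py path.dat
python3 - <<'E'
from h import *
to(-0.006,0,0.198)
E
```

```text
time: 7.7
tool_pos: [0.4419, -0.0105, 0.1701]
tcp_rot: [-0.039, 0.999, -0.0, 0.001]
contact_force: [-0.3, -0.2, -0.2]
opening: 0.0006
finger_force: 0.0
time: 8.4
tool_pos: [0.4866, -0.0072, 0.1695]
tcp_rot: [-0.039, 0.999, 0.0, 0.0]
contact_force: [-0.3, -0.4, -1.1]
opening: 0.0008
finger_force: 0.0
time: 8.8
tool_pos: [0.472, -0.0082, 0.2015]
tcp_rot: [-0.04, 0.999, 0.0, 0.003]
contact_force: [0.7, 0.5, -0.7]
opening: 0.0005
finger_force: 0.0
now(stand) [-0.0527  0.      0.2015] toolshift [-0.0467 -0.      0.0037] F [ 0.7   0.46 -0.65] t 8.8
turn needed about tool z -0.0007
```

```bash
echo '[0,0,0.004,0,-0.008,0,0,0,-0.008,0,0,0,-0.008,0,0,0,-0.007,0,0,0,-0.007,0,0,0,-0.006,0,0,0,0,0,0,0]' > path.dat && python3 shift.py path.dat
python3 - <<'E'
from h import *
to(0.001,0,0.198)
snap("side","side3",(225,120,365,245),4)
E
```

```text
time: 9.6
tool_pos: [0.5154, -0.0049, 0.1954]
tcp_rot: [-0.039, 0.999, 0.0, 0.0]
contact_force: [0.8, -1.1, 0.7]
opening: 0.0005
finger_force: 0.0
now(stand) [-0.0091 -0.0002  0.1954] toolshift [-0.0101  0.0002 -0.0026] F [ 0.83 -1.12  0.74] t 9.6
turn needed about tool z -0.0013
```

View pics/side3.png

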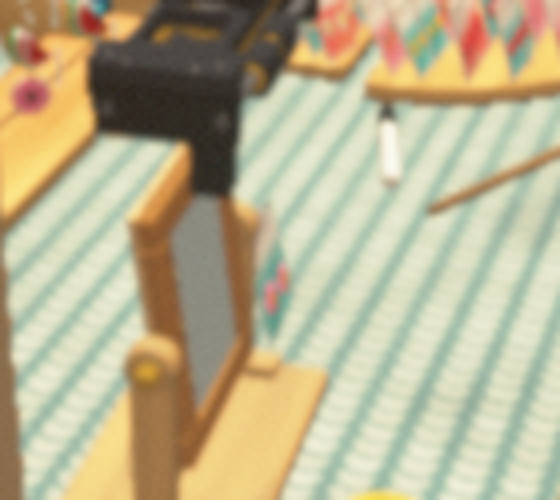

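The glass faces the robot, and the tip at about crop (215,190) is on the top border just above the glass, so I raise it 3 mm and push the last 10 mm.

```bash
echo '[0.002,0,-0.003,0,-0.006,0,0,0,-0.004,0,0,0,-0.003,0,0,0,0,0,0,0]' > path.dat && python3 shift.py path.dat
python3 -c "
from h import *
to(0.001,0,0.198)"
echo '[0.02,0,0,0,0.03,0,0,0,0.03,0,0,0,0.035,0,0,0,0,0,0,0]' > path.dat && python3 shift.py path.dat
python3 - <<'E'
from h import *
to(0.001,0,0.198)
snap("side","side4",(225,120,365,245),4)
snap("top","top4",(230,130,390,245),5)
E
```

```text
time: 10.15
tool_pos: [0.5259, -0.0041, 0.1984]
tcp_rot: [-0.039, 0.999, -0.0, 0.0]
contact_force: [0.1, 0.0, 0.4]
opening: 0.0004
finger_force: 0.0
now(stand) [ 0.0014 -0.0002  0.1984] toolshift [0.0004 0.0002 0.0004] F [0.05 0.02 0.45] t 10.15
turn needed about tool z -0.0013
time: 10.65
tool_pos: [0.407, -0.0139, 0.1984]
tcp_rot: [-0.039, 0.999, 0.0, -0.001]
contact_force: [0.0, -0.3, 0.7]
opening: 0.0004
finger_force: 0.0
now(stand) [-0.118  -0.0005  0.1984] toolshift [-0.119   0.0006  0.0002] F [ 0.01 -0.28  0.66] t 10.65
turn needed about tool z -0.0012
```

View pics/side4.png

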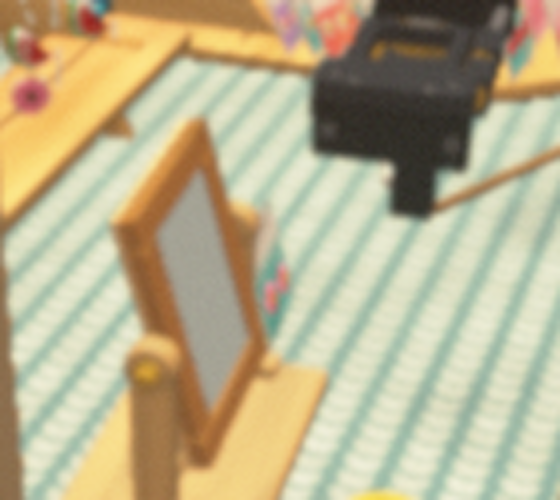

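View pics/top4.png

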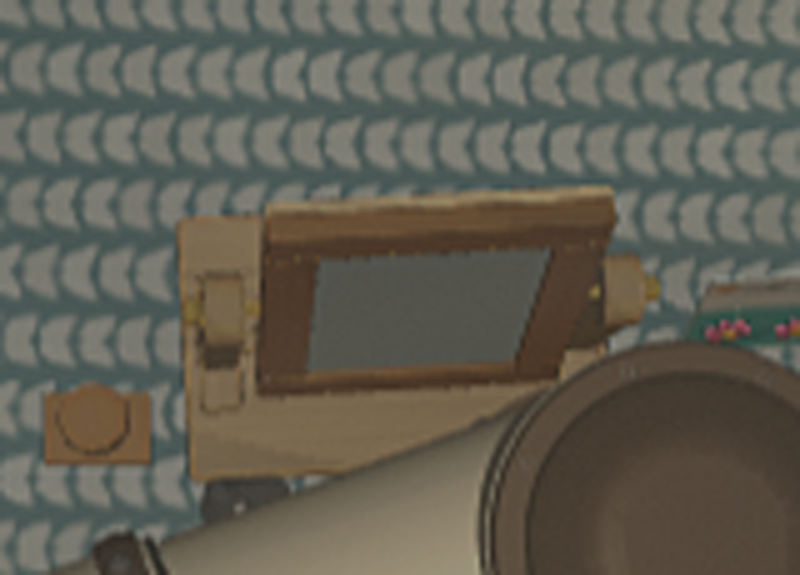

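Run:
```python
from h import *
from scipy.optimize import least_squares
def W(q,L):
    L=np.array(L,float); lx,ly,ya,th=q; c,s=np.cos(th),np.sin(th)
    x=c*L[:,0]+s*L[:,2]; z=-s*L[:,0]+c*L[:,2]+.12
    C,S=np.cos(ya),np.sin(ya); return np.c_[lx+C*x-S*L[:,1],ly+S*x+C*L[:,1],z]
so=[((140,228),(.008,.065,-.08)),((210,125),(.008,-.065,-.08)),((265,350),(.008,-.065,.08)),((205,465),(.008,.065,.08)),((160,237),(.004,.045,-.06)),((205,172),(.004,-.045,-.06)),((250,320),(.004,-.045,.06)),((210,405),(.004,.045,.06))]
tp=[((268,252),(.008,.065,-.08)),((610,237),(.008,-.065,-.08)),((258,392),(.008,.065,.08)),((265,205),(-.008,.065,-.08)),((613,188),(-.008,-.065,-.08)),((318,262),(.004,.045,-.06)),((552,248),(.004,-.045,-.06)),((517,362),(.006,-.045,.06)),((306,374),(.006,.045,.06))]
D={"side":(np.array([p for p,_ in so])/4+[225,120],[l for _,l in so]),"top":(np.array([p for p,_ in tp])/5+[230,130],[l for _,l in tp])}
for names in(["side"],["top"],["side","top"]):
    f=lambda q:np.concatenate([(proj(n,W(q,D[n][1]))-D[n][0]).ravel() for n in names])
    r=least_squares(f,[SX,SY,SA,np.pi+.2],x_scale=[.01,.01,.1,.1],loss='soft_l1'); print(names,r.x.round(4),"lean deg",np.degrees(r.x[3]-np.pi).round(2),f(r.x).round(1))
# foot check vs start, stand fixed
c=[at("top",(230+u/5,130+v/5),.016).round(4).tolist() for u,v in[(179,219),(190,480)]];print(c)
```

```text
['side'] [ 0.5221 -0.0053  0.0844  3.3709] lean deg 13.14 [ 0.7 -2.1  0.4 -2.6  0.7 -0.3  1.5  1.5 -0.9 -0.3 -0.4 -2.6 -0.8  4.7
 -0.9  4.2]
['top'] [ 0.5257 -0.0061  0.0731  3.3642] lean deg 12.75 [-0.2 -0.2  1.8 -0.8 -0.3  0.6 -0.2  1.2  0.1  1.  -0.  -0.6  0.7 -0.2
 -0.7 -0.1 -0.4 -0.3]
['side', 'top'] [ 0.5246 -0.0063  0.0745  3.3684] lean deg 12.99 [-0.4 -2.6 -0.1 -2.9  0.  -0.6  0.3  1.  -1.9 -0.8 -1.  -2.9 -1.5  4.4
 -2.   3.7 -0.1  0.2  1.9 -0.5 -0.2  1.3 -0.1  1.6  0.2  1.4  0.1 -0.1
  0.8  0.2 -0.6  0.4 -0.3  0.3]
[[0.5779, 0.0919, 0.016], [0.4601, 0.0848, 0.016]]
```

Run:
```python
from h import *
from scipy.optimize import least_squares
def W(q,L):
    L=np.array(L,float); lx,ly,ya,th=q; c,s=np.cos(th),np.sin(th)
    x=c*L[:,0]+s*L[:,2]; z=-s*L[:,0]+c*L[:,2]+.12
    C,S=np.cos(ya),np.sin(ya); return np.c_[lx+C*x-S*L[:,1],ly+S*x+C*L[:,1],z]
for th in (3.32,3.36,3.40,3.44):
    q=[.5246,-.0055,.078,th]
    print(round(np.degrees(th-np.pi),1),"side",((proj("side",W(q,[(.008,.065,-.08),(-.008,.065,-.08),(.008,-.065,-.08),(.008,-.065,.08),(.008,.065,.08),(.008,-.045,.06),(.008,.045,.06)]))-[225,120])*4).round().tolist())
    print("  top",((proj("top",W(q,[(.008,.065,-.08),(-.008,.065,-.08),(.008,-.065,-.08),(-.008,-.065,-.08),(.008,.065,.08),(.008,.045,.06),(.008,-.045,.06),(.004,.045,-.06)]))-[230,130])*5).round().tolist())
print("axle ends side",((proj("side",W([.5246,-.0055,.078,0],[(0,.09,0)]))-[225,120])*4).round(),"post top",((proj("top",W([.5246,-.0055,.078,0],[(0,.08,.015),(0,-.08,.015),(0,.093,0)]))-[230,130])*5).round().tolist())
# edge-aligned sub-image measurement: where the top edge's robot-far boundary lies
im=cv2.imread("pics/top4.png"); g=im[:,:,2].astype(int)
for u in(320,400,480,560): print(u,[int(v) for v in g[180:260:4,u]])
```

```text
10.2 side [[145.0, 219.0], [117.0, 220.0], [215.0, 114.0], [259.0, 349.0], [200.0, 470.0], [245.0, 338.0], [204.0, 421.0]]
  top [[266.0, 264.0], [263.0, 223.0], [618.0, 244.0], [613.0, 204.0], [255.0, 391.0], [303.0, 374.0], [512.0, 362.0], [317.0, 269.0]]
12.5 side [[140.0, 219.0], [111.0, 220.0], [210.0, 114.0], [263.0, 348.0], [205.0, 470.0], [249.0, 338.0], [207.0, 421.0]]
  top [[265.0, 256.0], [262.0, 215.0], [617.0, 236.0], [612.0, 196.0], [255.0, 397.0], [303.0, 379.0], [513.0, 367.0], [316.0, 263.0]]
14.8 side [[134.0, 218.0], [106.0, 221.0], [205.0, 114.0], [268.0, 348.0], [210.0, 469.0], [252.0, 337.0], [211.0, 420.0]]
  top [[265.0, 247.0], [261.0, 208.0], [616.0, 227.0], [611.0, 189.0], [256.0, 404.0], [304.0, 384.0], [513.0, 372.0], [316.0, 257.0]]
17.1 side [[128.0, 219.0], [100.0, 223.0], [199.0, 114.0], [273.0, 347.0], [215.0, 469.0], [256.0, 336.0], [215.0, 419.0]]
  top [[264.0, 239.0], [261.0, 201.0], [615.0, 219.0], [609.0, 181.0], [256.0, 411.0], [304.0, 389.0], [514.0, 377.0], [315.0, 251.0]]
axle ends side [[146. 375.]] post top [[222.0, 310.0], [624.0, 287.0], [189.0, 318.0]]
320 [70, 80, 105, 124, 119, 121, 133, 133, 104, 93, 99, 105, 105, 104, 99, 89, 79, 75, 75, 84]
400 [73, 84, 104, 120, 136, 147, 127, 96, 94, 103, 105, 103, 103, 102, 91, 78, 74, 76, 74, 78]
480 [74, 79, 101, 134, 149, 131, 103, 92, 97, 99, 99, 102, 101, 87, 77, 75, 76, 77, 80, 81]
560 [67, 83, 122, 143, 139, 119, 100, 95, 95, 92, 95, 89, 76, 73, 75, 76, 77, 77, 79, 81]
```

The images put the lean at about 13°. I push about 2.3 mm further at the same height, which should add just under 2°.

```bash
echo '[-0.035,0,0,0,-0.035,0,0,0,-0.03,0,0,0,-0.01,0,0,0,-0.006,0,0,0,-0.004,0,0,0,-0.0017,0,0,0,0,0,0,0]' > path.dat && python3 shift.py path.dat
python3 -c "
from h import *
to(0.0037,0,0.198)"
```

```text
time: 11.55
tool_pos: [0.5317, -0.0037, 0.1988]
tcp_rot: [-0.039, 0.999, 0.0, 0.0]
contact_force: [-0.4, 0.2, -0.3]
opening: 0.0006
finger_force: 0.1
now(stand) [ 0.0072 -0.0003  0.1988] toolshift [0.0035 0.0003 0.0008] F [-0.45  0.22 -0.33] t 11.55
turn needed about tool z -0.0011
```

```bash
echo '[0.02,0,0,0,0.03,0,0,0,0.03,0,0,0,0.04,0,0,0,0.03,0,0,0,0,0,0,0]' > path.dat && python3 shift.py path.dat
python3 - <<'E'
from h import *
to(0.0037,0,0.198)
snap("side","s5",(235,140,305,245),5)
snap("top","t5",(262,150,362,225),4)
a=cv2.imread("pics/s5.png");b=cv2.imread("pics/t5.png")
c=np.zeros((525,760,3),np.uint8);c[:525,:350]=a;c[:300,360:760]=b;cv2.imwrite("pics/both5.png",c)
E
```

```text
time: 12.15
tool_pos: [0.3788, -0.0162, 0.1989]
tcp_rot: [-0.04, 0.999, 0.001, 0.0]
contact_force: [0.6, -0.5, 0.7]
opening: 0.0003
finger_force: 0.0
now(stand) [-0.1462 -0.0005  0.1989] toolshift [-0.1499  0.0006  0.001 ] F [ 0.59 -0.49  0.68] t 12.15
turn needed about tool z -0.0007
```

View pics/both5.png

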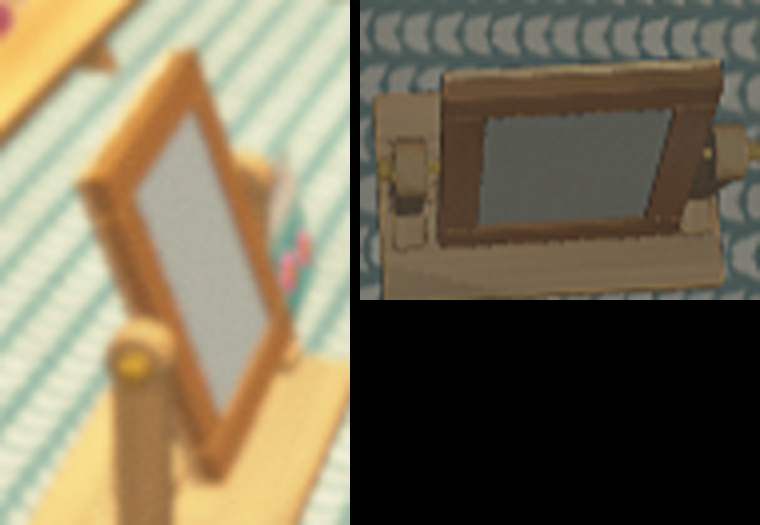

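```bash
cat > fit.py <<'E'
from h import *
from scipy.optimize import least_squares
def W(q,L):
    L=np.array(L,float); lx,ly,ya,th=q; c,s=np.cos(th),np.sin(th)
    x=c*L[:,0]+s*L[:,2]; z=-s*L[:,0]+c*L[:,2]+.12
    C,S=np.cos(ya),np.sin(ya); return np.c_[lx+C*x-S*L[:,1],ly+S*x+C*L[:,1],z]
def fit(D,tag):
    for names in(["side"],["top"],["side","top"]):
        f=lambda q:np.concatenate([(proj(n,W([SX,SY,.078,q[0]],D[n][1]))-D[n][0]+q[1+2*i:3+2*i]).ravel() for i,n in enumerate(names)])
        r=least_squares(f,[np.pi+.25]+[0]*(2*len(names)),x_scale=[.1]+[1]*(2*len(names)),loss='soft_l1'); print(tag,names,"lean",np.degrees(r.x[0]-np.pi).round(2),"off",r.x[1:].round(1),f(r.x).round(1))
A=(.008,.065,-.08);B=(.008,-.065,-.08);C=(.008,.065,.08);Dd=(.008,-.065,.08);Ab=(-.008,.065,-.08);Bb=(-.008,-.065,-.08)
ga=(.004,.045,-.06);gb=(.004,-.045,-.06);gc=(.008,.045,.06);gd=(.008,-.045,.06)
def mk(pts,s,o): return (np.array([p for p,_ in pts])/s+o,[l for _,l in pts])
fit({"side":mk([((140,228),A),((112,220),Ab),((210,125),B),((265,350),Dd),((205,465),C),((160,237),ga),((205,172),gb),((250,325),gd),((210,408),gc)],4,[225,120]),
"top":mk([((258,392),C),((265,205),Ab),((613,188),Bb),((318,262),ga),((552,248),gb),((517,362),gd),((306,374),gc)],5,[230,130])},"before")
fit({"side":mk([((107,190),A),((80,182),Ab),((195,55),B),((293,325),Dd),((217,482),C),((135,192),ga),((190,112),gb),((268,318),gd),((220,415),gc)],5,[235,140]),
"top":mk([((82,245),C),((82,75),Ab),((360,60),Bb),((123,120),ga),((311,110),gb),((290,216),gd),((118,224),gc)],4,[262,150])},"now")
E
python3 fit.py
```

```text
before ['side'] lean 12.41 off [ 0.6 -0. ] [ 0.4 -2.1  0.3  0.4  0.5 -2.5  0.  -0.1  0.4  1.6 -1.3 -0.3 -0.5 -2.5
  0.1  3.5 -0.2  3.5]
before ['top'] lean 12.65 off [ 1.2 -1.1] [-0.1  0.1 -0.2  0.9  0.1  0.4  0.  -0.9  0.7 -0.8 -0.4  0.  -0.1  0.1]
before ['side', 'top'] lean 12.51 off [ 0.6 -0.   1.2 -1.1] [ 0.3 -2.1  0.2  0.4  0.4 -2.5  0.1 -0.1  0.4  1.6 -1.3 -0.3 -0.6 -2.5
  0.1  3.5 -0.2  3.5 -0.1  0.  -0.2  1.   0.1  0.5  0.  -0.8  0.7 -0.7
 -0.4 -0.  -0.1  0. ]
now ['side'] lean 17.4 off [ 0.2 -0.3] [ 0.3 -3.3 -1.1 -0.6  0.6 -2.4 -0.3  1.7  0.5  0.8 -1.   0.5  0.1 -2.
  0.5  0.6 -0.1  1.9]
now ['top'] lean 16.77 off [ 1.2 -1.1] [-0.8 -0.4  0.1  0.5  0.3  0.4  0.7 -0.6  1.1 -0.8 -1.2  0.2 -0.2  0.7]
now ['side', 'top'] lean 17.1 off [ 0.2 -0.3  1.2 -1.1] [ 0.5 -3.3 -1.  -0.7  0.8 -2.4 -0.4  1.8  0.4  0.9 -0.9  0.4  0.2 -2.1
  0.4  0.6 -0.3  2.  -0.7 -0.2  0.   0.3  0.2  0.2  0.7 -0.8  1.1 -1.
 -1.2  0.4 -0.2  0.8]
```

The mirror overshot to about 17° because the commanded pose differed slightly from the measured one. I'll nudge the top back from behind on the plywood edge, and track it in the image numerically, using the 12.5° and 17.1° frames as calibration.

```bash
cat > tr.py <<'E'
from h import *
def load(f,s,o,box,k=8):
    im=cv2.cvtColor(cv2.imread(f),cv2.COLOR_BGR2GRAY); return im,s,o
def up(f,s,o,box,k=8):
    im=cv2.cvtColor(cv2.imread(f),cv2.COLOR_BGR2GRAY).astype(np.float32)
    x0,y0,x1,y1=box
    M=np.float32([[k/s,0,-(x0-o[0])*k],[0,k/s,-(y0-o[1])*k]])
    return cv2.warpAffine(im,M,((x1-x0)*k,(y1-y0)*k),flags=cv2.INTER_LINEAR)
def shift(ref,cur,tb,sb):
    t=up(*ref,tb); I=up(*cur,sb); r=cv2.matchTemplate(I,t,cv2.TM_CCOEFF_NORMED); _,m,_,p=cv2.minMaxLoc(r)
    return (p[0]/8+sb[0]-tb[0],p[1]/8+sb[1]-tb[1],round(m,3))
T4=("pics/top4.png",5,(230,130));T5=("pics/t5.png",4,(262,150));S4=("pics/side4.png",4,(225,120));S5=("pics/s5.png",5,(235,140))
TB=(286,166,346,182);TS=(282,158,350,192)   # top: upper rail
SB=(248,160,264,195);SS=(240,154,274,202)   # side: near upper corner
if __name__=="__main__":
    print("top now->before",shift(T5,T4,TB,TS),"side",shift(S5,S4,SB,SS))
E
python3 tr.py
echo '[0,0,-0.04,0,0,0,-0.04,0,0,0,-0.01,0,-0.045,0,0,0,-0.045,0,0,0,-0.045,0,0,0,-0.045,0,0,0,-0.04,0,0,0]' > path.dat && python3 shift.py path.dat
echo '[0,0,0,0,0,0,0,0]' > path.dat && python3 shift.py path.dat
python3 -c "
from h import *
to(0.08,0,0.18)"
```

```text
top now->before (-0.5, 2.875, 0.935) side (1.75, -0.25, 0.979)
time: 13.05
tool_pos: [0.6048, 0.0019, 0.2872]
tcp_rot: [-0.039, 0.999, -0.0, -0.0]
contact_force: [-1.2, 0.2, 1.3]
opening: 0.0004
finger_force: 0.0
time: 13.25
tool_pos: [0.6027, 0.0018, 0.2864]
tcp_rot: [-0.039, 0.999, -0.0, -0.002]
contact_force: [-0.2, -0.1, -0.4]
opening: 0.0005
finger_force: 0.0
now(stand) [ 0.0784 -0.0004  0.2864] toolshift [-0.0019  0.0005  0.1063] F [-0.21 -0.11 -0.36] t 13.25
turn needed about tool z -0.0018
```

```bash
echo '[0,0,0.03,0,0,0,0.03,0,0,0,0.03,0,0,0,0.016,0,0.01,0,0,0,0.01,0,0,0,0.005,0,0,0,0,0,0,0]' > path.dat && python3 shift.py path.dat
echo '[0,0,0,0,0,0,0,0]' > path.dat && python3 shift.py path.dat
python3 - <<'E'
from tr import *
to(.042,0,.18)
snap("side","s6",(235,140,305,245),5); print(shift(S5,("pics/s6.png",5,(235,140)),SB,SS))
E
```

```text
time: 14.05
tool_pos: [0.5766, -0.0001, 0.1846]
tcp_rot: [-0.04, 0.999, 0.0, 0.002]
contact_force: [0.5, 1.0, 0.5]
opening: 0.0005
finger_force: 0.0
time: 14.25
tool_pos: [0.5774, 0.0, 0.1832]
tcp_rot: [-0.039, 0.999, 0.0, 0.001]
contact_force: [0.2, 0.1, -0.1]
opening: 0.0004
finger_force: 0.0
now(stand) [ 0.053  -0.0002  0.1832] toolshift [0.0111 0.0002 0.0032] F [ 0.19  0.12 -0.05] t 14.25
turn needed about tool z -0.0011
(1.125, 3.625, 0.5)
```

```bash
echo '[0.006,0,0,0,0.004,0,0,0,0.003,0,0,0,0,0,0,0,0,0,0,0]' > path.dat && python3 shift.py path.dat
python3 -c "
from h import *
to(.04,0,.18)"
echo '[-0.02,0,0,0,-0.015,0,-0.02,0,0,0,-0.04,0,0,0,-0.04,0,0,0,0,0]' > path.dat && python3 shift.py path.dat
echo '[0.045,0,0,0,0.045,0,0,0,0.045,0,0,0,0.045,0,0,0,0.04,0,0,0,0,0,0,0,0,0,0,0]' > path.dat && python3 shift.py path.dat
python3 - <<'E'
from tr import *
to(.042,0,.18)
snap("side","s6b",(235,140,305,245),5); print(shift(S5,("pics/s6b.png",5,(235,140)),SB,SS))
snap("top","t6",(262,150,362,225),4); print(shift(T5,("pics/t6.png",4,(262,150)),TB,TS))
E
```

```text
time: 14.8
tool_pos: [0.5637, -0.0012, 0.1825]
tcp_rot: [-0.039, 0.999, -0.0, -0.0]
contact_force: [-0.2, -0.3, 0.2]
opening: 0.0003
finger_force: 0.0
now(stand) [ 0.0393 -0.0003  0.1825] toolshift [-0.0007  0.0003  0.0025] F [-0.25 -0.34  0.18] t 14.8
turn needed about tool z -0.0012
time: 15.3
tool_pos: [0.6018, 0.0016, 0.2891]
tcp_rot: [-0.04, 0.999, 0.0, 0.006]
contact_force: [-0.4, -0.2, -0.1]
opening: 0.0003
finger_force: 0.0
time: 16.0
tool_pos: [0.3792, -0.0157, 0.2829]
tcp_rot: [-0.04, 0.999, 0.0, 0.001]
contact_force: [0.3, -0.2, 0.2]
opening: 0.0004
finger_force: 0.0
now(stand) [-1.458e-01 -1.000e-04  2.829e-01] toolshift [-0.1876  0.0002  0.1033] F [ 0.33 -0.24  0.22] t 16.0
turn needed about tool z -0.0006
(2.375, -0.25, 0.962)
(-0.375, 3.875, 0.936)
```

The nudge went a bit past target: the mirror is now at about 11°. I'll approach from the front again, settling first and making the last step small.

```bash
echo '[0,0,0.03,0,0,0,0.03,0,0,0,0.024,0,-0.04,0,0,0,-0.04,0,0,0,-0.03,0,0,0,0,0,0,0,0,0,0,0]' > path.dat && python3 shift.py path.dat
python3 -c "
from h import *
to(.0035,0,.1985)"
```

```text
time: 16.9
tool_pos: [0.4898, -0.0071, 0.1969]
tcp_rot: [-0.039, 0.999, -0.0, -0.002]
contact_force: [-0.3, -0.5, -0.1]
opening: 0.0007
finger_force: 0.0
now(stand) [-0.0348 -0.0003  0.1969] toolshift [-0.0383  0.0004 -0.0018] F [-0.34 -0.47 -0.11] t 16.9
turn needed about tool z -0.0022
```

```bash
echo '[-0.01,0,-0.0015,0,-0.01,0,0,0,-0.008,0,0,0,-0.005,0,0,0,0,0,0,0,0,0,0,0]' > path.dat && python3 shift.py path.dat
python3 -c "
from h import *
to(.0035,0,.1985)"
```

```text
time: 17.5
tool_pos: [0.5219, -0.0044, 0.2]
tcp_rot: [-0.039, 0.999, 0.0, -0.0]
contact_force: [-0.0, -0.3, 0.5]
opening: 0.0005
finger_force: 0.0
now(stand) [-0.0026 -0.0002  0.2   ] toolshift [-0.0061  0.0002  0.0015] F [-0.03 -0.34  0.47] t 17.5
turn needed about tool z -0.0013
```

```bash
echo '[-0.003,0,0,0,-0.002,0,0,0,-0.001,0,0,0,0,0,0,0,0,0,0,0]' > path.dat && python3 shift.py path.dat
python3 -c "
from h import *
to(.0035,0,.1985)"
echo '[0.02,0,0,0,0.03,0,0,0,0.04,0,0,0,0.04,0,0,0,0.02,0,-0.03,0,0,0,-0.03,0,0,0,0,0,0,0,0,0]' > path.dat && python3 shift.py path.dat
python3 - <<'E'
from tr import *
to(.042,0,.18)
snap("side","s7",(235,140,305,245),5); print(shift(S5,("pics/s7.png",5,(235,140)),SB,SS))
snap("top","t7",(262,150,362,225),4); print(shift(T5,("pics/t7.png",4,(262,150)),TB,TS))
# stand & bystanders vs first picture (top)
a=cv2.imread("pics/top0.png",0); b=cv2.cvtColor(env.grab_frame("top"),cv2.COLOR_RGB2GRAY)
for n,(x0,y0,x1,y1) in dict(stamp=(234,202,264,226),footL=(263,168,278,224),card=(366,182,404,202),reader=(128,196,170,256),tape=(276,240,306,268)).items():
    t=cv2.resize(a[y0:y1,x0:x1],None,fx=8,fy=8,interpolation=3); I=cv2.resize(b[y0-4:y1+4,x0-4:x1+4],None,fx=8,fy=8,interpolation=3)
    _,m,_,p=cv2.minMaxLoc(cv2.matchTemplate(I,t,5)); print(n,p[0]/8-4,p[1]/8-4,round(m,3))
E
```

```text
time: 18.0
tool_pos: [0.5281, -0.004, 0.2]
tcp_rot: [-0.039, 0.999, -0.0, -0.0]
contact_force: [-0.9, 0.3, 0.4]
opening: 0.0003
finger_force: 0.2
now(stand) [ 0.0035 -0.0003  0.2   ] toolshift [0.     0.0003 0.0015] F [-0.87  0.29  0.45] t 18.0
turn needed about tool z -0.0012
time: 18.8
tool_pos: [0.3789, -0.0155, 0.2608]
tcp_rot: [-0.039, 0.999, 0.001, 0.001]
contact_force: [0.6, 0.8, 0.6]
opening: 0.0005
finger_force: 0.0
now(stand) [-1.461e-01  2.000e-04  2.608e-01] toolshift [-1.878e-01 -1.000e-04  8.130e-02] F [0.64 0.78 0.61] t 18.8
turn needed about tool z -0.0011
(1.25, -0.25, 0.989)
(0.0, 1.875, 0.962)
stamp 0.0 0.0 0.998
footL 0.0 0.0 0.998
card 0.0 0.0 0.998
reader 0.0 0.0 0.999
tape 0.0 -2.0 0.174
```

```bash
python3 -c "
from workcell import env
print(env.hand_in())"
```

```text
the job is handed in; nothing more can be done
None
```

I handed the job in at about 19 s: the glass faces the robot's side and the mirror leans back roughly 14–16°, pushed only on wood; the stand, stamp, card and card reader have not moved, but the arm hid the tape roll in the final check.

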